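# Seat the long battery in the desk charger

## Task

Take the long battery pack, not the short one, and slide it lengthwise into the mouth of the desk charger until you feel it come up against the stop hidden inside, without ramming it. Let go and leave it lying there fully home; leave the charger's neighbours on the desk where they are.

Things in the scene. Friction and masses are not known exactly. Their poses are not given: they have to be found in the camera images.
- long_pack: The long battery pack: grey block 140 long (its x) x 50 wide (its y) x 40 high (its z), about 0.28 kg, black band near each end, both ends alike (either may go in first). Origin at the middle of its underside. Lies flat on the desk on one side of the charger; a like pack only 80 long lies on the other.
- charger: Desk charger, fixed: white housing 104 wide (its y), 145 deep (x), 58 high, mouth facing the robot. Origin at desk level below the middle of the mouth; x points into the slot, z up. A grey plate 4 thick, 72 wide is the slot's floor and sticks out 100 in front of the mouth (to x = -100): lay the pack on it and slide it along +x.
- mouth (a point): Middle of the slot's floor at the mouth (4 mm above the charger's origin). The slot is 64 wide, 46 high. A rigid stop inside, out of sight, is set anywhere from 35 to 55 mm behind the mouth; a seated long pack still sticks out 85 to 105. Sliding meets only 1 to 4 N of friction until the pack's end meets the stop. Let go, the pack stays where it is.

How it is judged:
By the outcome, as a careful person would: the job done as asked, in the order asked, and still so for the second after the job is handed in, with the robot touching nothing.
It also fails if it takes over 38 s, if anything falls off the work surface, if the arm or the gripper's body presses on something with over 40 N, if the wrist force passes 120 N, or if a joint passes its speed limit or range.

## Robot

A 6-joint arm with a two-finger parallel gripper is mounted at the origin on the work surface. World frame = base frame: x ahead of the robot, y to its left, z up, the work surface at z = 0. Lengths are in m, angles in rad, forces in N, time in s.
With the tool pointing down it reaches from about 0.275 to 0.75 m from the base axis. Payload 10.2 kg.
Tool frame: the origin (TCP) lies at the very end of the fingers, on their centre line; the grasp point (between the pads) lies behind it (grip_depth is the z of the grasp point in the tool frame, in m); z points along the fingers, y is the line along which they close (so a half turn about z gives the same grasp; the last joint's range is limited). The gripper opens to 88 mm and grips with 3 to 60 N. Pads are 18 mm wide; open, the fingers measure 123 mm over their backs; the gripper's body (75 mm by 187 mm) begins 45 mm behind the grasp point.
Start: joints at [-1.462, 0.313, 1.498, -0, 1.331, -0.223], TCP at [0.171, -0.496, 0.239] pointing down, gripper open.
Joint ranges: [-2.94, 2.94], [-0.97, 2.17], [0.19, 2.56], [-1.23, 4.37], [0.02, 3.11], [-2.88, 2.88]. Speed limits (rad/s): [2.39, 2.39, 3.01, 3.14, 3.14, 3.14].

## Interface

Orientations are given as a rotation vector (axis times angle).
In Python, from workcell import sense, get_image, calibration, close_job, trace, grip_depth gives the robot as it stands.
- The arm moves only by the shell command python3 -m inch 'ROWS' [FORCE]. ROWS is JSON, a list of rows, each a list of 7 numbers: the turn, a rotation vector about the tool's x, y, z in rad, then the shift along the tool's x, y, z in cm, then the closure, from 0 (fully open) to 1 (shut). A call has 1 to 20 rows; each row is the pose to reach, as a shift and turn from the pose commanded when the call began, along the tool's axes at that moment; what a row does not reach only later rows make up. A row lasts 1/8 s, in which the tool goes at most 62.5 mm and 10.7 degrees, less where a joint would pass 70% of its speed; a pose out of reach is approached as far as the arm can. A call with a gripper value outside its range is refused whole. The fingers move at their own pace and stop on an object; FORCE is the grip in N (left out, the last holds). Time passes only in rows, so rows that repeat a pose let the fingers close. It gives the time, the measured TCP pose, the force, the opening and the grip force at its end, in the units of the state.
- sense(): the state, without advancing time (a new reading comes with each control period).
- get_image(name): name is "scene" or "side" or "wrist"; returns the picture (420x560x3 uint8, blue, green, red); there is no depth.
- calibration(name): a dict with "fx", "fy", "cx", "cy" (pixels), "k1" (the pictures are not rectified: a ray, as slopes to the right and down, at radius r is drawn at 1 + k1 r^2 times it, then the intrinsics apply), "R" (3x3) and "t" (3): a world point X has camera coordinates R X + t. Camera axes: x right, y down, z forward; pixel columns grow to the right and rows downward; lengths in m; the calibration is good to about 2 mm. A picture is of the moment at which its call begins: read the wrist's pose just before it. calibration takes no time and is no camera call; for the wrist camera it gives the pose at the moment of the call.
- close_job(): hands the job in; it is judged then, once.
Trained networks look in the newest picture that a camera, given by its name, has taken for a name from the list of things; names that differ only in an ending like _2 or _b are one class to them, and where a whole thing is asked for, a point or a joint stands for the part that bears it (a point fixed in the world has none). Each returns a list of dicts, best first, with "score" (0 to 1); they miss things now and then, are a little off and sometimes report something else, mostly with a low value. They report only what shows in the picture. A call takes as long as a camera call.
- trace(query, camera): "region" (420x560 bool, what is visible of it) and "extent" ([left, top, width, height] in pixels, round what is visible of it).
The state is a dict: "clock": time; "joints": joint angles; "qd": joint speeds; "effort": joint torques, N m; "tcp_pos": TCP position; "tool_rot": TCP orientation; "force": force on the tool from outside, world axes, zero at the start; "ft_torque": the same for the moment, N m; "finger_gap": opening from 0.0 (shut) to 1.0 (fully open); "grasp_force": force on a finger pad.
Only numpy, scipy, OpenCV 4.12 (cv2) and the standard library are available. Lean on these libraries where they do the work, as an engineer would, in place of code of your own. Each camera call takes 0.05 s, during which the arm holds its last target. There are 200 camera calls.

## Working session

There is one attempt and no reset: what is moved stays moved. The work goes in short steps, Python scripts to look and compute and a shell command to move; the robot and the scene stay as the last step left them, time stands still between calls to the robot, and variables do not carry over. Pictures are saved under pics/ and viewed, at most 10 in all, crops included, and the job is handed in when it is done.

```bash
mkdir -p pics; cat > h.py <<'E'
import numpy as np, cv2
from workcell import *
def ray(c,uv):
    K=np.array([[c['fx'],0,c['cx']],[0,c['fy'],c['cy']],[0,0,1]],float)
    p=cv2.undistortPoints(np.array(uv,float).reshape(-1,1,2),K,np.array([c['k1'],0,0,0],float)).reshape(-1,2)
    R=np.array(c['R']);t=np.array(c['t'])
    return -R.T@t,(R.T@np.c_[p,np.ones(len(p))].T).T
def onplane(c,uv,z):
    o,d=ray(c,uv); return o+d*((z-o[2])/d[:,2])[:,None]
def proj(c,X):
    R=np.array(c['R']);t=np.array(c['t']);q=(R@np.array(X,float).reshape(-1,3).T).T+t
    s=q[:,:2]/q[:,2:];s=s*(1+c['k1']*(s**2).sum(1,keepdims=True))
    return s*[c['fx'],c['fy']]+[c['cx'],c['cy']]
E
python3 - <<'E'
from h import *
print(grip_depth,sense())
ims=[]
for n in("scene","side"):
    im=get_image(n);ims.append(im);cv2.imwrite(f"pics/{n}0.png",im);c=calibration(n)
    o,_=ray(c,[[0,0]]);print(n,'cam',o.round(3))
    for q in("long_pack","charger"):
        for r in trace(q,n)[:3]:
            m=r['region'].astype(np.uint8);k=max(cv2.findContours(m,0,2)[0],key=cv2.contourArea)
            b=cv2.boxPoints(cv2.minAreaRect(k));print(q,round(r['score'],2),r['extent'],b.round().tolist(),onplane(c,b,.04)[:,:2].round(3).tolist())
E
```

```text
-0.0187 {'clock': 0.0, 'joints': array([-1.46240542e+00,  3.13425654e-01,  1.49843050e+00,  9.93641914e-06,
        1.33101297e+00, -2.23395354e-01]), 'qd': array([ 0.00119119, -0.00025699,  0.00020466, -0.000764  ,  0.00051109,
        0.0003943 ]), 'effort': array([ 4.02851456e-04, -4.02212405e+01, -2.52272058e+01,  6.94789295e-02,
        3.52724001e-02, -8.17738010e-05]), 'tcp_pos': array([ 0.17097504, -0.49611645,  0.23817601]), 'tool_rot': array([-3.09720685e+00, -5.18567439e-01, -1.30314019e-04]), 'force': array([-0.32461128,  0.00146179, -0.68388226]), 'ft_torque': array([ 0.027583  , -0.00048643, -0.03620734]), 'grasp_force': 0.0, 'finger_gap': 0.9977206896978933}
scene cam [ 0.964 -0.495  1.016]
charger 0.89 [272.5, 213.1, 106.9, 75.0] [[267.0, 237.0], [293.0, 193.0], [381.0, 247.0], [354.0, 291.0]] [[0.531, -0.046], [0.495, 0.094], [0.752, 0.108], [0.771, -0.025]]
side cam [ 0.51  -0.599  0.689]
long_pack 0.96 [194.1, 136.6, 67.6, 37.4] [[194.0, 146.0], [256.0, 136.0], [260.0, 163.0], [199.0, 174.0]] [[0.391, 0.267], [0.535, 0.288], [0.538, 0.185], [0.403, 0.167]]
charger 0.62 [248.6, 173.7, 129.1, 67.6] [[245.0, 192.0], [372.0, 173.0], [380.0, 228.0], [253.0, 247.0]] [[0.5, 0.097], [0.775, 0.122], [0.751, -0.037], [0.507, -0.054]]
```

View pics/scene0.png

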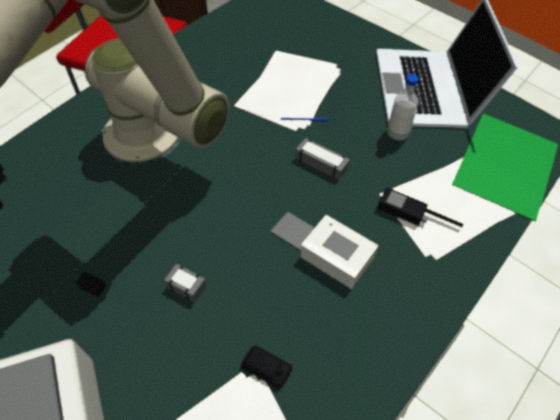

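View pics/side0.png

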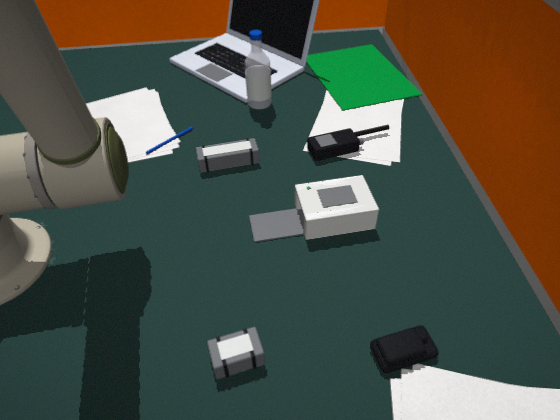

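The scene view shows the long pack at about (322,158), the short one at (185,282), and the charger at (340,250) with its plate at (293,230). In the side view they are at (228,155), (236,352), (336,207) and (276,225). Next I fit models to the silhouettes.

```bash
cat >> h.py <<'E'
from scipy.optimize import minimize
def box(x0,x1,w,z0,z1): return np.array([[x,y,z] for x in(x0,x1) for y in(-w/2,w/2) for z in(z0,z1)])
MOD={'long_pack':[box(-.07,.07,.05,0,.04)],'charger':[box(0,.145,.104,0,.058),box(-.1,0,.072,0,.004)]}
def world(p,X):
    c,s=np.cos(p[2]),np.sin(p[2]);return X@np.array([[c,s,0],[-s,c,0],[0,0,1]])+[p[0],p[1],p[3] if len(p)>3 else 0]
def fit(name,obs,p0,lift=0):
    def cost(p):
        e=0
        for c,m in obs:
            r=np.zeros(m.shape,np.uint8)
            for B in MOD[name]:
                h=cv2.convexHull((proj(c,world(p,B+[0,0,lift]))*16).astype(np.int32));q=np.zeros_like(r);cv2.fillConvexPoly(q,h,1,8,4);r|=q
            e+=1-(r&m).sum()/max(1,(r|m).sum())
        return e
    best=min((minimize(cost,[p0[0],p0[1],p0[2]+a],method='Nelder-Mead',options=dict(initial_simplex=np.array(p0)+[0,0,a]+np.array([[0,0,0],[.02,0,0],[0,.02,0],[0,0,.15]]))) for a in(-.3,0,.3)),key=lambda r:r.fun)
    return best.x,best.fun
def look(n,q):
    c=calibration(n);R=trace(q,n)
    return [(r['score'],r['extent'],c,r['region'].astype(np.uint8)) for r in R]
E
python3 - <<'E'
from h import *
O={'long_pack':[],'charger':[]}
for n in("scene","side"):
    get_image(n)
    for q in O:
        for s,e,c,m in look(n,q)[:1]: print(n,q,round(s,2),e); O[q].append((c,m))
for q,p0 in(('long_pack',[.465,.22,.1]),('charger',[.61,.03,.1])):
    for o in ([O[q]] if len(O[q])<2 else [O[q]]+[[a] for a in O[q]]): print(q,fit(q,o,p0))
E
```

```text
scene long_pack 0.62 [293.9, 136.2, 53.9, 44.5]
scene charger 0.94 [272.4, 212.2, 104.8, 75.2]
side long_pack 0.66 [195.7, 137.1, 63.8, 35.2]
long_pack (array([0.46538352, 0.24673816, 0.12732376]), np.float64(0.1638915880978018))
long_pack (array([0.46569079, 0.24678612, 0.12777807]), np.float64(0.07838660578386603))
long_pack (array([0.46447527, 0.25165069, 0.12455064]), np.float64(0.07267441860465118))
charger (array([0.60568607, 0.03176076, 0.07166267]), np.float64(0.03559718969555037))
```

```bash
python3 -m inch '[[0,0,0.02,4,-5,0,0],[0,0,0.04,8,-10,0,0],[0,0,0.06,12,-15,0,0],[0,0,0.08,16,-20,0,0],[0,0,0.1,20,-25,0,0],[0,0,0.12,24,-30,0,0],[0,0,0.14,28,-35,0,0],[0,0,0.16,32,-40,0,0],[0,0,0.18,36,-45,0,0],[0,0,0.205,40,-50,0,0],[0,0,0.205,44,-55,0,0],[0,0,0.205,47,-59,0,0],[0,0,0.205,49.3,-61.3,0,0],[0,0,0.205,49.3,-61.3,0,0],[0,0,0.205,49.3,-61.3,0,0],[0,0,0.205,49.3,-61.3,0,0],[0,0,0.205,49.3,-61.3,0,0]]'
python3 - <<'E'
from h import *
s=sense();print(s['clock'],s['tcp_pos'],s['tool_rot'],s['joints'].round(2))
c=calibration('wrist');im=get_image('wrist');cv2.imwrite('pics/w1.png',im)
r=trace('long_pack','wrist')
for x in r[:2]:
    print(x['score'],x['extent'])
if r: print(fit('long_pack',[(c,r[0]['region'].astype(np.uint8))],[.465,.248,.127]))
cs=calibration('side')
E
```

```text
clock: 2.72
tcp_pos: [0.4374, 0.2431, 0.239]
tool_rot: [-3.135, -0.197, -0.001]
force: [-0.1, -0.5, -0.3]
finger_gap: 1.001
grasp_force: 0.0
2.725 [0.43742071 0.24311267 0.23901079] [-3.13532210e+00 -1.97325373e-01 -6.78635671e-04] [ 0.27  0.26  1.57 -0.    1.31  1.72]
0.94 [255.9, 90.6, 48.8, 127.6]
(array([0.46554157, 0.24566271, 0.12206259]), np.float64(0.062847790507365))
```

View pics/w1.png

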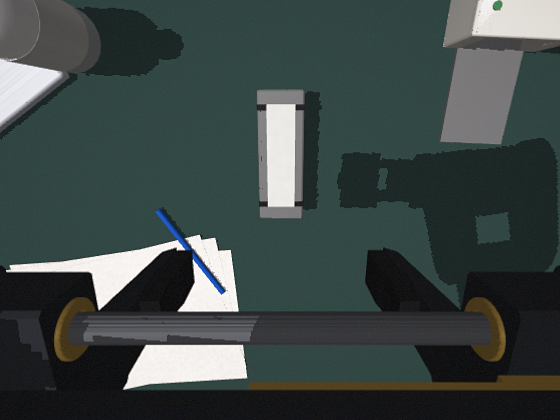

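The wrist view shows the pack centred at (280,155), well clear of the bottle at (60,30) and the pen at (190,250). It agrees with my estimate, so I'll go down and grip.

```bash
python3 -m inch '[[0,0,0,0,0.1,5,0],[0,0,0,0,0.1,10,0],[0,0,0,0,0.1,15,0],[0,0,0,0,0.1,19,0],[0,0,0,0,0.1,21.5,0],[0,0,0,0,0.1,22.8,0],[0,0,0,0,0.1,22.8,0],[0,0,0,0,0.1,22.8,1],[0,0,0,0,0.1,22.8,1],[0,0,0,0,0.1,22.8,1],[0,0,0,0,0.1,22.8,1],[0,0,0,0,0.1,22.8,1],[0,0,0,0,0.1,22.8,1],[0,0,0,0,0.1,22.8,1]]' 40
python3 -m inch '[[0,0,0,0,0,-2,1],[0,0,0,0,0,-5,1],[0,0,0,0,0,-8,1],[0,0,0,0,0,-9,1],[0,0,0,0,0,-9,1]]'
python3 - <<'E'
from h import *
# re-measure charger
for n in('scene','side','wrist'):
    c=calibration(n);im=get_image(n)
    if n!='scene': cv2.imwrite(f'pics/{n}2.png',im)
    for r in trace('charger',n)[:1]:
        print(n,r['score'],r['extent'])
        if n!='wrist': print(fit('charger',[(c,r['region'].astype(np.uint8))],[.606,.032,.072]))
        if n=='side':print(proj(c,world([.606,.032,.072],MOD['charger'][1])).round())
E
```

```text
clock: 4.58
tcp_pos: [0.4376, 0.2428, 0.0109]
tool_rot: [3.135, 0.199, 0.0]
force: [-1.7, -0.9, 4.8]
finger_gap: 0.564
grasp_force: 40.0
clock: 5.2
tcp_pos: [0.4374, 0.2428, 0.1003]
tool_rot: [-3.135, -0.199, 0.0]
force: [0.3, 0.1, -3.3]
finger_gap: 0.56
grasp_force: 40.0
scene 0.71 [274.2, 212.9, 105.4, 72.7]
(array([0.60601832, 0.03303416, 0.08672646]), np.float64(0.027052238805970186))
side 0.83 [248.4, 177.1, 128.5, 64.9]
(array([0.6057148 , 0.03882116, 0.09046759]), np.float64(0.055959805959805986))
[[254. 243.]
 [254. 242.]
 [249. 217.]
 [249. 216.]
 [304. 236.]
 [304. 235.]
 [296. 211.]
 [296. 209.]]
wrist 0.85 [527.1, 0.0, 32.0, 158.1]
```

View pics/side2.png

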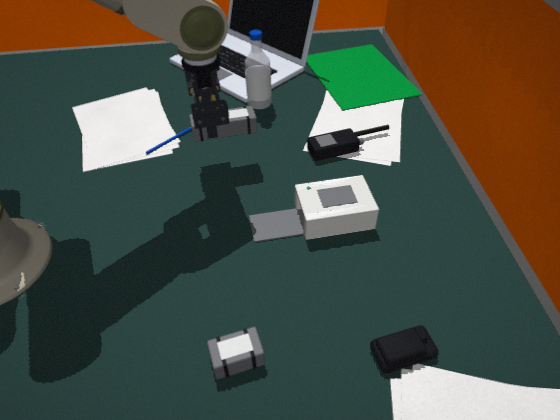

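View pics/wrist2.png

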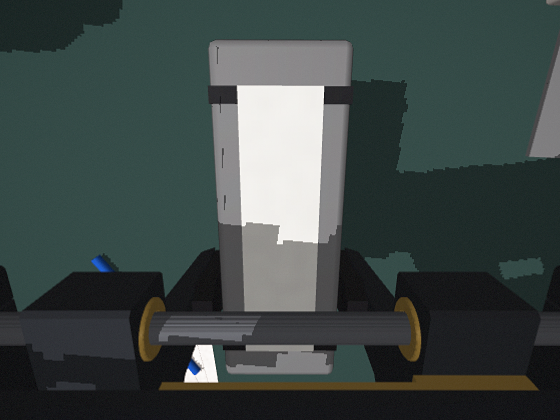

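The pack is held level: the side view shows it at (230,123) under the gripper. The first wrist picture showed the charger plate's corners at about (441,142), (502,144), (456,47) and (523,50). I'll use those to refine the charger pose.

```bash
python3 - <<'E'
from h import *
from scipy.spatial.transform import Rotation as Ro
s=sense();c=calibration('wrist')
Rt=Ro.from_rotvec(s['tool_rot']).as_matrix();R=np.array(c['R']);t=np.array(c['t'])
A=R@Rt; b=R@s['tcp_pos']+t           # cam = A tool + b
p=np.array([0.43742071,0.24311267,0.23901079]);R1=Ro.from_rotvec([-3.13532210,-.197325373,-6.78635671e-04]).as_matrix()
c1=dict(c);c1['R']=A@R1.T;c1['t']=b-A@R1.T@p
P=onplane(c1,[[441,142],[502,144],[456,47],[523,50]],.004)[:,:2];print(P.round(4))
f=(P[0]+P[1])/2;print('front mid',f,'width',np.linalg.norm(P[0]-P[1]),'yaws',np.arctan2(*(P[2]-P[0])[::-1]),np.arctan2(*(P[3]-P[1])[::-1]),np.arctan2(*(P[0]-P[1])[::-1])-np.pi/2)
for q in([.606,.033,.08],[.6057,.036,.09]): print('fit front',world(q,np.array([[-.1,0,0]])))
# pack in hand, from current wrist picture
get_image('wrist');r=trace('long_pack','wrist')[0];m=r['region'].astype(np.uint8)
print(r['score'],r['extent'])
k=max(cv2.findContours(m,0,2)[0],key=cv2.contourArea)
print('front edge of the pack',onplane(c,[[212,43],[351,43]],s['tcp_pos'][2]-.011+.04).round(4), s['tcp_pos'],2*np.arctan2(s['tool_rot'][1],s['tool_rot'][0]))
E
```

```text
[[ 0.5023  0.059 ]
 [ 0.5088 -0.0132]
 [ 0.6033  0.0704]
 [ 0.6093 -0.0029]]
front mid [0.50555197 0.02293034] width 0.0725102226038122 yaws 0.11159601283078988 0.10154682164775679 0.0909254694653241
fit front [[0.50631983 0.02500853 0.        ]]
fit front [[0.50610473 0.02701215 0.        ]]
0.68 [204.9, 37.9, 147.4, 335.1]
front edge of the pack [[0.5305 0.2778 0.129 ]
 [0.5363 0.2314 0.129 ]] [0.43725126 0.24269877 0.09996838] 0.12675978542068386
```

```bash
python3 -m inch '[[0,0,0.01,0.3,3,0,1],[0,0,0.02,0.5,7,0,1],[0,0,0.027,0.8,11,0,1],[0,0,0.027,1,15,0,1],[0,0,0.027,1.1,19,0,1],[0,0,0.027,1.1,21.5,0,1],[0,0,0.027,1.1,22.5,0,1],[0,0,0.027,1.1,22.5,2,1],[0,0,0.027,1.1,22.5,5,1],[0,0,0.027,1.1,22.5,7,1],[0,0,0.027,1.1,22.5,7.7,1],[0,0,0.027,1.1,22.5,7.7,1]]'
python3 - <<'E'
from h import *
for n in('scene','wrist','side'):
    im=get_image(n)
    if n=='wrist': cv2.imwrite('pics/wrist3.png',im)
    if n=='side': cv2.imwrite('pics/side3.png',cv2.resize(im[130:280,170:400],None,fx=3,fy=3,interpolation=2))
s=sense();print(s['tcp_pos'],2*np.arctan2(s['tool_rot'][1],s['tool_rot'][0]),s['force'])
E
```

```text
clock: 7.1
tcp_pos: [0.477, 0.0213, 0.0238]
tool_rot: [-3.138, -0.157, 0.0]
force: [1.0, -0.2, -2.4]
finger_gap: 0.56
grasp_force: 40.0
[0.47741116 0.02102679 0.02450678] 0.10000650708217289 [-0.29773145 -0.16024083 -3.62174181]
```

View pics/wrist3.png

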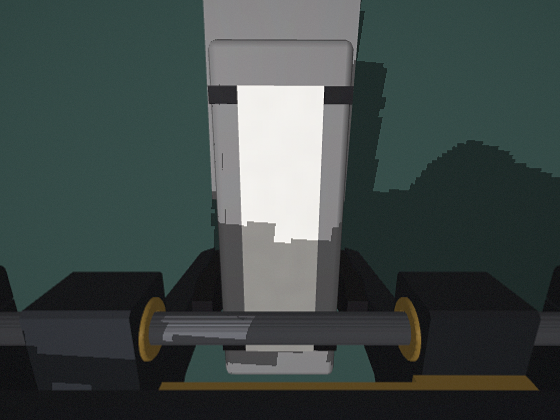

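View pics/side3.png

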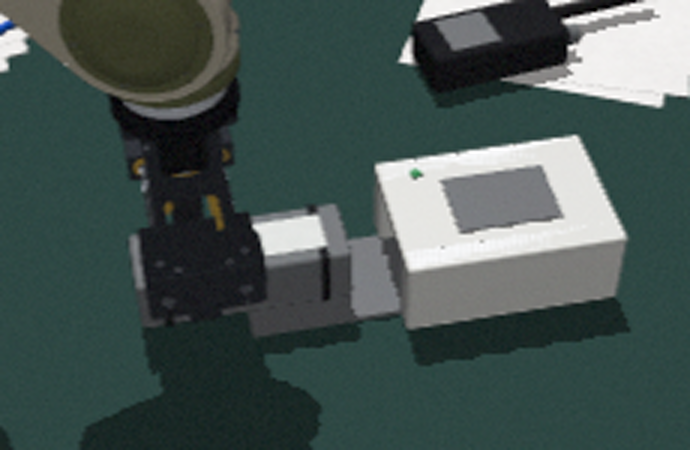

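The wrist view shows the plate spanning columns 204 to 360 at row 20, with the pack (212–351) over it. The side crop shows the pack hovering above the plate about 3 cm short of the mouth. I'll check the lateral alignment from the plate edges.

```bash
python3 - <<'E'
from h import *
c=calibration('wrist');s=sense();y=.1
im=cv2.imread('pics/wrist3.png')
print([int(v) for v in im[20,196:216].mean(1)],[int(v) for v in im[20,350:370].mean(1)])
P=onplane(c,[[204.5,20],[359.5,20],[205,3],[361,3]],.004);Q=onplane(c,[[211.5,45],[351.5,45]],s['tcp_pos'][2]-.0115+.04)
def loc(P):
    d=P[:,:2]-[.606,.034];return np.c_[d@[np.cos(y),np.sin(y)],d@[-np.sin(y),np.cos(y)]].round(4)
print(loc(P),loc(Q),loc(s['tcp_pos'][None]))
E
```

```text
[66, 65, 63, 65, 66, 66, 63, 77, 126, 139, 137, 138, 137, 137, 138, 137, 137, 137, 137, 136] [132, 134, 132, 132, 133, 135, 133, 134, 142, 34, 35, 36, 33, 70, 66, 67, 66, 67, 65, 65]
[[-0.0131  0.0354]
 [-0.0132 -0.0373]
 [-0.0061  0.0346]
 [-0.0063 -0.0375]] [[-0.0329  0.0233]
 [-0.033  -0.0242]] [[-1.292e-01 -1.000e-04]]
```

```bash
python3 -m inch '[[0,0,0,0,0.1,0.4,1],[0,0,0,0,0.1,0.7,1],[0,0,0,0,0.1,0.8,1],[0,0,0,0,0.1,0.85,1],[0,0,0,0,0.1,0.85,1]]'
```

```text
clock: 7.88
tcp_pos: [0.4771, 0.02, 0.0153]
tool_rot: [3.138, 0.157, 0.0]
force: [0.7, -0.9, -1.9]
finger_gap: 0.563
grasp_force: 40.0
```

```bash
python3 -m inch '[[0,0,0,0.4,0,0,1],[0,0,0,0.9,0,0,1],[0,0,0,1.4,0,0,1],[0,0,0,1.9,0,0,1],[0,0,0,2.4,0,0,1],[0,0,0,2.7,0,0,1],[0,0,0,3,0,0,1],[0,0,0,3.3,0,0,1],[0,0,0,3.6,0,0,1]]'
python3 -m inch '[[0,0,0,0.3,0,0,1],[0,0,0,0.6,0,0,1],[0,0,0,0.9,0,0,1],[0,0,0,1.2,0,0,1]]'
```

```text
clock: 9.0
tcp_pos: [0.513, 0.0236, 0.0152]
tool_rot: [3.138, 0.157, 0.0]
force: [0.8, 0.8, -3.1]
finger_gap: 0.562
grasp_force: 40.0
clock: 9.5
tcp_pos: [0.525, 0.0248, 0.0152]
tool_rot: [3.138, 0.157, 0.0]
force: [0.6, -0.4, -2.1]
finger_gap: 0.565
grasp_force: 40.0
```

```bash
python3 -m inch '[[0,0,0,0.3,0,0,1],[0,0,0,0.6,0,0,1],[0,0,0,0.9,0,0,1],[0,0,0,1.1,0,0,1],[0,0,0,1.2,0,0,1]]' 20
python3 -m inch '[[0,0,0,0.1,0,0,1],[0,0,0,0.2,0,0,1],[0,0,0,0.3,0,0,1]]'
python3 -m inch '[[0,0,0,0.1,0,0,1],[0,0,0,0.2,0,0,1],[0,0,0,0.3,0,0,1]]'
```

```text
clock: 10.12
tcp_pos: [0.5368, 0.026, 0.0152]
tool_rot: [-3.138, -0.157, 0.0]
force: [0.6, 0.3, -2.4]
finger_gap: 0.564
grasp_force: 20.0
clock: 10.5
tcp_pos: [0.5398, 0.0263, 0.0152]
tool_rot: [-3.138, -0.157, 0.0]
force: [-0.2, -0.4, -2.6]
finger_gap: 0.562
grasp_force: 20.0
clock: 10.88
tcp_pos: [0.5428, 0.0266, 0.0152]
tool_rot: [-3.138, -0.157, 0.0]
force: [0.4, -0.6, -2.7]
finger_gap: 0.566
grasp_force: 20.0
```

```bash
python3 -m inch '[[0,0,0,0.1,0,0,1],[0,0,0,0.2,0,0,1]]'
```

```text
clock: 11.12
tcp_pos: [0.5448, 0.0268, 0.0152]
tool_rot: [-3.138, -0.157, -0.0]
force: [-1.5, 1.5, -2.6]
finger_gap: 0.563
grasp_force: 20.0
```

```bash
python3 -m inch '[[0,0,0,0.1,0,0,1],[0,0,0,0.2,0,0,1]]'
```

```text
clock: 11.38
tcp_pos: [0.5468, 0.027, 0.0152]
tool_rot: [3.138, 0.157, 0.0]
force: [0.6, -0.7, -2.4]
finger_gap: 0.567
grasp_force: 20.0
```

```bash
python3 -m inch '[[0,0,0,0.1,0,0,1],[0,0,0,0.2,0,0,1]]'
```

```text
clock: 11.62
tcp_pos: [0.5487, 0.0272, 0.0152]
tool_rot: [-3.138, -0.157, 0.0]
force: [0.3, 0.1, -2.4]
finger_gap: 0.567
grasp_force: 20.0
```

```bash
python3 -m inch '[[0,0,0,0.1,0,0,1],[0,0,0,0.2,0,0,1]]'
```

```text
clock: 11.88
tcp_pos: [0.5507, 0.0274, 0.0152]
tool_rot: [-3.138, -0.157, 0.0]
force: [0.2, 0.2, -3.1]
finger_gap: 0.567
grasp_force: 20.0
```

```bash
python3 -m inch '[[0,0,0,0.1,0,0,1],[0,0,0,0.2,0,0,1]]'
```

```text
clock: 12.12
tcp_pos: [0.5527, 0.0276, 0.0152]
tool_rot: [-3.138, -0.157, 0.0]
force: [-0.2, 0.4, -2.1]
finger_gap: 0.559
grasp_force: 20.0
```

Front end is about 45 mm in; continuing.

```bash
python3 -m inch '[[0,0,0,0.1,0,0,1],[0,0,0,0.2,0,0,1]]'
```

```text
clock: 12.38
tcp_pos: [0.5547, 0.0278, 0.0152]
tool_rot: [-3.138, -0.157, 0.0]
force: [-1.3, -0.5, -2.3]
finger_gap: 0.564
grasp_force: 20.0
```

```bash
python3 -m inch '[[0,0,0,0.1,0,0,1],[0,0,0,0.2,0,0,1]]'
```

```text
clock: 12.62
tcp_pos: [0.5567, 0.028, 0.0152]
tool_rot: [-3.138, -0.157, 0.0]
force: [-0.5, 1.1, -2.9]
finger_gap: 0.567
grasp_force: 20.0
```

```bash
python3 -m inch '[[0,0,0,0.1,0,0,1],[0,0,0,0.2,0,0,1]]'
```

```text
clock: 12.88
tcp_pos: [0.5587, 0.0282, 0.0152]
tool_rot: [-3.138, -0.157, 0.0]
force: [0.6, 0.4, -3.2]
finger_gap: 0.564
grasp_force: 20.0
```

```bash
python3 -m inch '[[0,0,0,0.1,0,0,1],[0,0,0,0.2,0,0,1]]'
```

```text
clock: 13.12
tcp_pos: [0.5607, 0.0284, 0.0152]
tool_rot: [-3.138, -0.157, 0.0]
force: [-0.1, 0.5, -2.1]
finger_gap: 0.565
grasp_force: 20.0
```

```bash
python3 -m inch '[[0,0,0,0.1,0,0,1],[0,0,0,0.2,0,0,1]]'
```

```text
clock: 13.38
tcp_pos: [0.5614, 0.0286, 0.015]
tool_rot: [-3.137, -0.157, 0.006]
force: [-10.1, -2.4, 3.8]
finger_gap: 0.566
grasp_force: 20.0
```

```bash
python3 -m inch '[[0,0,0,0.1,0,0,1],[0,0,0,0.2,0,0,1]]'
```

```text
clock: 13.62
tcp_pos: [0.5615, 0.0286, 0.0149]
tool_rot: [-3.137, -0.157, 0.014]
force: [-20.9, -5.0, 11.6]
finger_gap: 0.569
grasp_force: 20.0
```

The stop is felt: the force rose to 10 N and then 21 N while the tool stood still. I'll ease the push and release.

```bash
python3 -m inch '[[0,0,0,-0.1,0,0,1],[0,0,0,-0.2,0,0,1],[0,0,0,-0.2,0,0,1]]'; python3 -m inch '[[0,0,0,0,0,0,0.38],[0,0,0,0,0,0,0.2],[0,0,0,0,0,0,0],[0,0,0,0,0,0,0],[0,0,0,0,0,0,0],[0,0,0,0,0,0,0]]'
```

```text
clock: 14.0
tcp_pos: [0.5615, 0.0286, 0.0149]
tool_rot: [-3.137, -0.157, 0.005]
force: [-6.7, 0.1, 1.2]
finger_gap: 0.564
grasp_force: 20.0
clock: 14.75
tcp_pos: [0.5626, 0.0286, 0.0152]
tool_rot: [-3.138, -0.157, -0.0]
force: [-0.7, -0.0, 0.4]
finger_gap: 1.0
grasp_force: 0.0
```

```bash
python3 -m inch '[[0,0,0,0,0,-1,0],[0,0,0,0,0,-4,0],[0,0,0,0,0,-9,0],[0,0,0,0,0,-14,0],[0,0,0,0,0,-18,0],[0,0,0,-5,0,-20,0],[0,0,0,-7,0,-20,0],[0,0,0,-7,0,-20,0]]'
python3 - <<'E'
from h import *
c=calibration('wrist');im=get_image('wrist');cv2.imwrite('pics/w4.png',im)
for z,e in((.044,.0),):
    print(sense()['tcp_pos'])
for ex in(.055,.05,.045):
    p=[.606,.033,.1]
    X=world(p,np.array([[ex-.14,.025,.044],[ex-.14,-.025,.044]]));print(ex,proj(c,X).round(1))
print('mouth top',proj(c,world(p,np.array([[0,.052,.058],[0,-.052,.058]]))).round(1))
im=get_image('side');cv2.imwrite('pics/side4.png',cv2.resize(im[130:280,170:400],None,fx=3,fy=3,interpolation=2))
E
```

```text
clock: 15.75
tcp_pos: [0.4925, 0.0216, 0.2163]
tool_rot: [3.137, 0.156, 0.002]
force: [0.2, -0.4, -1.2]
finger_gap: 0.997
grasp_force: 0.0
[0.49320995 0.02154653 0.21591305]
0.055 [[255.1 160.3]
 [304.7 160.2]]
0.05 [[255.2 165.3]
 [304.6 165.1]]
0.045 [[255.3 170.2]
 [304.5 170.1]]
mouth top [[221.1  66.7]
 [338.3  66.4]]
```

View pics/w4.png

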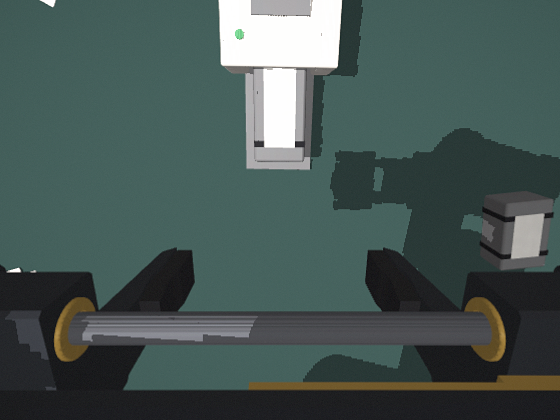

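View pics/side4.png

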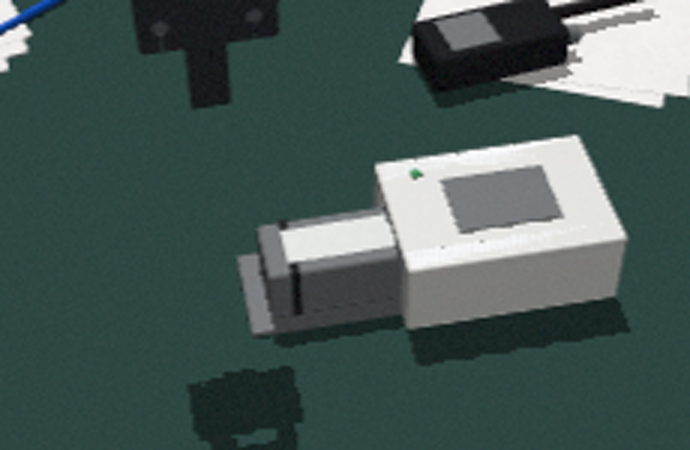

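The pack lies straight on the plate. Its rear edge is at row 160 of the wrist view, which puts about 54 mm inside, matching where I felt the stop. The short pack is untouched at (515,230), so I'm handing in.

```bash
python3 -c "from workcell import close_job; print(close_job())"
```

```text
the job is handed in; nothing more can be done
None
```

The long pack is in the charger against its stop, about 54 mm in, with a peak push of roughly 21 N; I released it, left the neighbours untouched, and handed in the job at about 16 s.

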